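# Put the double lid on the cutter tin, then take the outer lid off alone

### The arm

A 6-joint arm with a two-finger parallel gripper is mounted at the origin on the work surface. World frame = base frame: x ahead of the robot, y to its left, z up, the work surface at z = 0. Lengths are in m, angles in degrees, forces in N, time in s.
With the tool pointing down it reaches from about 0.375 to 0.975 m from the base axis. Payload 3.8 kg.
Tool frame: the origin (TCP) lies midway between the tips of the shut fingers; the grasp point (between the pads) lies 19 mm behind it (tcp_to_grasp is the distance from the TCP to the grasp point, in m); z points along the fingers, y is the line along which they close (so a half turn about z gives the same grasp; the last joint's range is limited). The gripper opens to 85 mm and grips with 20 to 120 N. Pads are 22 mm wide; open, the fingers measure 114 mm over their backs; the gripper's body (76 mm by 85 mm) begins 54 mm behind the grasp point. The pads swing forward as they close: fully open they stand 13 mm farther back than shut.
Start: joints at [62.974, 15.12, 91.902, -0, 72.978, -2.114], TCP at [0.284, 0.612, 0.231] pointing down, gripper open.
Joint ranges: [-150.88, 150.88], [-54.13, 125.18], [17.81, 147.31], [-75.09, 255.09], [0, 152.58], [-146.25, 146.25]. Speed limits (degrees/s): [147.25, 147.25, 180, 180, 180, 180].

### API

Orientations are given as [roll, pitch, yaw] about the fixed x, y, z axes, in that order (R = Rz(yaw) Ry(pitch) Rx(roll)).
In Python, from workcell import * gives the robot as it stands. The module is installed in compiled form; this text tells all that it offers.
- The arm moves only by the tool step_arm, never from a script. Its argument "targets" is a list of rows, each a list of 7 numbers: the finger opening in m, from 0 to 0.0854, then the shift along the tool's x, y, z in m, then the turn, a rotation vector about the tool's x, y, z in degrees. A call has 1 to 8 rows; each row shifts and turns the commanded pose from where the row before left it, along the tool's axes as they then stand; what a row does not reach is not made up. A row lasts 1/12 s, in which the tool goes at most 41.7 mm and 7.16 degrees, less where a joint would pass 70% of its speed; a pose out of reach is approached as far as the arm can. A call with a gripper value outside its range is refused whole. The fingers move at their own pace and stop on an object; "newtons" is the grip in N (left out, the last holds). Time passes only in rows, so rows that do not move let the fingers close. It gives the time, the measured TCP pose, the force, the opening and the grip force at its end, in the units of the state.
- read_state(): the state, without advancing time (a new reading comes with each control period).
- capture(name): name is "side" or "top" or "wrist"; returns the picture (400x640x3 uint8, blue, green, red); there is no depth.
- camera_info(name): a dict with "fovy" (degrees; the focal length in pixels is half the picture's height over the tangent of half this angle, whatever the lens; pixels are square), "cx", "cy" (the principal point, pixels), "k1" (the pictures are not rectified: a ray, as slopes to the right and down, at radius r is drawn at 1 + k1 r^2 times it, then the intrinsics apply), "rvec" (rotation vector, rad) and "tvec" (3), from world to camera coordinates, as OpenCV has them; the wrist camera has in their place "tool_from_camera" (4x4, takes a point from camera to tool coordinates, whose origin is the TCP and whose axes are the flange's). Camera axes: x right, y down, z forward; pixel columns grow to the right and rows downward; lengths in m; the calibration is good to about 2 mm. A picture is of the moment at which its call begins: read the wrist's pose just before it. camera_info takes no time and is no camera call.
- sign_off(): hands the job in; it is judged then, once.
Trained networks look in the newest picture that a camera, given by its name, has taken for a name from the list of things; names that differ only in an ending like _2 or _b are one class to them, and where a whole thing is asked for, a point or a joint stands for the part that bears it (a point fixed in the world has none). Each returns a list of dicts, best first, with "p" (0 to 1); they miss things now and then, are a little off and sometimes report something else, mostly with a low value. They report only what shows in the picture. A call takes as long as a camera call. They do not tell look-alikes from the thing itself.
- outline_of(camera, query): "region" (400x640 bool, what is visible of it).
- mark_of(camera, query): "position" ([x, y, z] in m, in the coordinates of the camera as it stood for that picture, good to about 4 mm: a listed point, or the origin of a listed thing).
The state is a dict: "clock": time; "joint_positions": joint angles; "dq": joint speeds; "tau": joint torques, N m; "tool_pos": TCP position; "orientation": TCP orientation; "ft_force": force on the tool from outside, world axes, zero at the start; "moment": the same for the moment, N m; "gripper_width": opening from 0.0 (shut) to 1.0 (fully open); "grasp_force": force on a finger pad.
Only numpy, scipy, OpenCV 4.12 (cv2) and the standard library are available. Lean on these libraries where they do the work, as an engineer would, in place of code of your own. Each camera call takes 0.05 s, during which the arm holds its last target. There are 200 camera calls.

### The job

The cutter tin on the bakery bench stands open and its double lid lies nested, one lid inside the other, on the round wooden board. Carry both lids together, still nested, to the tin and lower them gently until the inner lid is fully home in the tin's mouth, not letting go before it is; then lift the outer lid alone straight up about 12 cm, leaving the inner lid seated and undisturbed, and finish while still holding the outer lid level above the tin, clear of the inner lid's knob: do not put it down or let go. Do not shove the tin or disturb the other things on the bench.

Things in the scene. Friction and masses are not known exactly. Their poses are not given: they have to be found in the camera images.
- board: round board of dark wood, fixed to the bench, 160 mm across, 15 mm thick, origin at the centre of its underside; the double lid starts centred on it
- knob (a point): point on the axis of the inner lid's upright knob, a plain round dark steel rod 20 mm across; z up. It lies 10 mm below the rod's top end, 64 mm above the underside of the inner lid's flange. While the lids are nested the rod's top 34 mm stick out above the outer lid's collar: gripping the rod there lifts both lids
- collar (a point): centre of the outer lid's collar (on its axis, half-way up), z up. The collar is an upright steel tube, 40 mm across outside, 32 mm inside, 32 mm high; the knob passes through it with 6 mm of play all round. Nested, this point lies 40 mm below the knob point; gripping the collar from outside lifts the outer lid alone. It is 16 mm above the lid's disc
- tin_rim (a point): centre of the open tin's mouth at rim height, 90 mm above the bench, z up. With the inner lid fully home its flange rests on the rim and the knob point lies 64 mm above this point, with 4 mm of sideways play all round. The outer lid, still nested, then has its collar point 24 mm above this point and its skirt around the tin's top
- inner_lid: loose aluminium inner lid, about 0.25 kg, origin at the centre of its underside: a plug 94 mm across and 14 mm high, on it a flange 112 mm across and 4 mm thick, and in the middle the knob rod, rising 70 mm above the flange. Nested, all but the knob is hidden under the outer lid
- outer_lid: loose steel outer lid, about 0.22 kg: a flat disc 134 mm across and 4 mm thick with a 12 mm deep skirt hanging from its edge (128 mm inside) and the collar standing on its middle. Origin on its axis at the disc's underside, which rests on the inner lid's flange when nested
- tin: open round steel tin, loose, 1.3 kg, 112 mm across outside, 102 mm inside, 90 mm high, round cutters in it; origin at the centre of its underside
- small_tin_mid (a point): bystander: a small shut tin with its own plain lid, 63 mm across, 79 mm high over its little knob; point 35 mm above the bench, in its middle
- loaf_pan_mid (a point): bystander: empty loaf pan 110 x 220 x 65 mm (local x, y, z), point 30 mm above the bench in its middle
- scraper_mid (a point): bystander: dough scraper, steel blade 75 x 120 mm on a wooden grip bar 26 x 125 x 26 mm lying flat; point in the middle of the grip bar
There are look-alikes about, which are no part of the job. What is shaped like the inner_lid but purple or yellow is not meant. What is shaped like the outer_lid but purple is not meant.

How it is judged (in metres and radians):
On the way, in this order (a step that is already met when the one before it is completed fails the run):
1. both lids, nested together, sit on the tin with the inner lid fully home (z of knob in the frame of tin_rim between 0.06 and 0.068 m and horizontal distance between knob and tin_rim below 0.007 m and angle between knob's own z axis and vertical below 0.06 rad and z of collar in the frame of knob between -0.044 and -0.036 m and horizontal distance between collar and knob below 0.009 m), for 0.2 s.
2. the outer lid alone is raised clear above the tin, held by the fingers, the inner lid still home (z of knob in the frame of tin_rim between 0.06 and 0.068 m and horizontal distance between knob and tin_rim below 0.007 m and angle between knob's own z axis and vertical below 0.06 rad and z of collar in the frame of tin_rim between 0.11 and 0.25 m and horizontal distance between collar and tin_rim below 0.05 m and angle between collar's own z axis and vertical below 0.2 rad and contact force between outer_lid and the fingers above 0.5 N and contact force between outer_lid and inner_lid below 0.2 N and contact force between outer_lid and tin below 0.2 N and contact force between inner_lid and the fingers below 0.2 N), for 0.2 s.
At the end, for the whole second after the job is handed in: Fingers hold the outer lid still, level (0.2 rad), within 50 mm of the tin axis, collar point 110-250 mm above the rim, touching neither inner lid nor tin; inner lid home (knob point 64 +-4 mm above rim, within 7 mm of its axis, level to 0.06 rad), still, untouched by fingers; tin upright (all of step 2 and linear speed of inner_lid below 0.02 m/s and linear speed of outer_lid below 0.03 m/s and angle between tin's own z axis and vertical below 0.05 rad); the arm keeps its last pose, push and grip.
It fails at once if the lids come apart while the inner lid is not fully home in the tin (z of collar in the frame of knob above -0.03 m and (z of knob in the frame of tin_rim above 0.069 m or horizontal distance between knob and tin_rim above 0.012 m)).
It fails at once if the inner lid is let go above the tin before it is home (horizontal distance between knob and tin_rim below 0.06 m and z of knob in the frame of tin_rim above 0.074 m and contact force between inner_lid and the fingers below 0.05 N).
It fails at once if the inner lid is rammed or dropped into the mouth (horizontal distance between knob and tin_rim below 0.03 m and z of knob in the frame of tin_rim below 0.08 m and linear speed of inner_lid above 0.15 m/s).
It fails at once if the tin is shoved or lifted (distance of tin_rim from where it was at the start of the episode above 0.02 m).
It fails at once if a bystander is disturbed (distance of any of small_tin_mid, loaf_pan_mid, scraper_mid from where it was at the start of the episode above 0.02 m).
It also fails if it takes over 51 s, if anything falls off the work surface, if the arm or the gripper's body presses on something with over 40 N, if the wrist force passes 120 N, or if a joint passes its speed limit or range.

## Working session

There is one attempt and no reset: what is moved stays moved. The work goes in short steps, Python scripts to look and compute and a tool call to move; the robot and the scene stay as the last step left them, time stands still between calls to the robot, and variables do not carry over. Pictures are saved under pics/ and viewed, at most 10 in all, crops included, and the job is handed in when it is done.

Besides the shell and the picture viewer there is one more tool, called after "Request:" in YAML: its name, and indented under it one key for each argument. step_arm: Moves the arm, as the interface text tells. Its arguments: {"type":"object","properties":{"targets":{"type":"array"},"newtons":{"type":"number"}},"required":["targets"]}

```bash
mkdir -p pics
cat > h.py <<'E'
from workcell import *
import numpy as np, cv2
from scipy.spatial.transform import Rotation as R
def tool():
    s=read_state(); o=np.array(s["orientation"]); T=np.eye(4); T[:3,:3]=R.from_euler('xyz',o,degrees=True).as_matrix(); T[:3,3]=s["tool_pos"]; return T
def w_from_c(n,T=None):
    i=camera_info(n)
    if n=="wrist": return T@np.array(i["tool_from_camera"])
    M=np.eye(4); M[:3,:3]=cv2.Rodrigues(np.array(i["rvec"],float))[0]; M[:3,3]=np.ravel(i["tvec"]); return np.linalg.inv(M)
def marks(n,qs,T=None):
    W=w_from_c(n,T); i=camera_info(n); f=200/np.tan(np.radians(i["fovy"])/2)
    for q in qs:
        for d in mark_of(n,q)[:4]:
            p=np.array(d["position"]); x=p[:2]/p[2]; x=x*(1+i["k1"]*x@x)*f+[i["cx"],i["cy"]]
            print(n,q,round(d["p"],2),np.round((W@np.r_[p,1])[:3],4),x.round())
E
python3 - <<'E'
from h import *
print(read_state())
for n in("top","side"):
    cv2.imwrite(f"pics/{n}0.png",capture(n))
    marks(n,["knob","collar","tin_rim","board","small_tin_mid","loaf_pan_mid","scraper_mid"] if n=="top" else ["knob","collar","tin_rim"])
print(camera_info("wrist"))
E
```

```text
{'clock': 0.0, 'joint_positions': array([ 6.29720630e+01,  1.51702971e+01,  9.19836467e+01,  1.03797318e-03,
        7.29781067e+01, -2.11481830e+00]), 'dq': array([-0.13022205, -0.02401182, -0.01233416, -0.01069888, -0.01836677,
       -0.01410995]), 'tau': array([ 1.21938028e-04, -5.15097535e+01, -3.67318797e+01, -1.39286576e-04,
        1.25929451e-02,  1.38718255e-05]), 'tool_pos': array([0.28399806, 0.61151415, 0.2299261 ]), 'orientation': array([-1.79868076e+02, -5.86406813e-03,  1.55086570e+02]), 'ft_force': array([-0.27091858,  0.27864774, -0.07576371]), 'moment': array([ 0.03575965, -0.01045161,  0.02815637]), 'grasp_force': 0.0, 'gripper_width': 1.002431103396465}
top knob 0.71 [0.4654 0.4551 0.078 ] [157. 229.]
top knob 0.7 [0.2871 0.2565 0.0806] [245. 309.]
top knob 0.6 [0.4822 0.2564 0.0944] [244. 219.]
top collar 0.89 [ 0.666  -0.0106  0.0342] [361. 143.]
top collar 0.63 [0.3388 0.0321 0.027 ] [347. 282.]
top collar 0.57 [0.4836 0.2515 0.0503] [250. 220.]
top collar 0.47 [0.4824 0.2568 0.0328] [249. 222.]
top tin_rim 0.73 [ 0.5486 -0.2625  0.0949] [478. 184.]
top board 
[... 512 characters left out ...]
318] [391. 217.]
side collar 0.78 [ 0.672  -0.0109  0.0318] [271. 176.]
side collar 0.73 [0.4843 0.2541 0.0504] [305. 274.]
side collar 0.29 [0.498  0.0115 0.038 ] [331. 194.]
side tin_rim 0.97 [ 0.5523 -0.266   0.0855] [340. 112.]
{'fovy': 70.36768988478036, 'cx': 322.8726610619638, 'cy': 193.59823493985192, 'k1': -0.04452865914361003, 'tool_from_camera': array([[-4.22776626e-04, -9.46948169e-01, -3.21386041e-01,
         8.32238019e-02],
       [ 9.99999682e-01, -6.17449166e-04,  5.03804910e-04,
         5.79745551e-04],
       [-6.75516680e-04, -3.21385726e-01,  9.46948129e-01,
        -1.43308704e-01],
       [ 0.00000000e+00,  0.00000000e+00,  0.00000000e+00,
         1.00000000e+00]])}
```

View pics/top0.png

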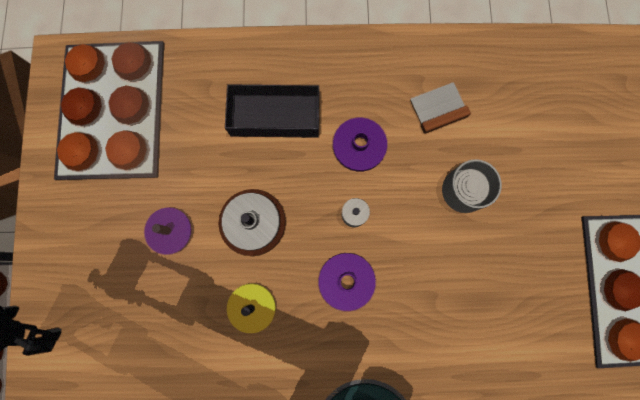

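View pics/side0.png

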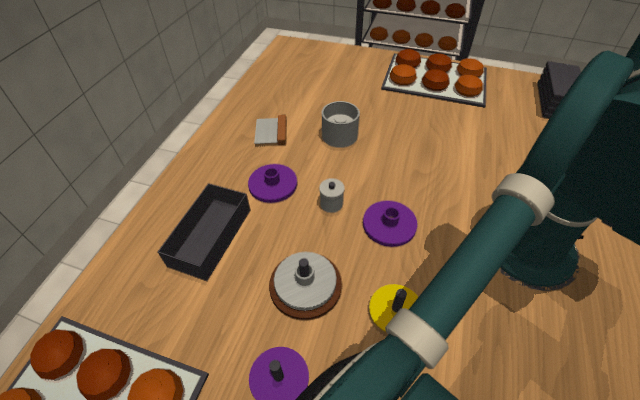

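The nested lids are on the dark board at about (249,220) in the top picture. The open tin is at (478,184) there and (340,112) in the side one. The yellow and purple pieces are the look-alikes. Next I hover over the knob.

Request:
step_arm:
  targets:
    - [0.0854, -0.0236, -0.0171, 0.002, 0, 0, 0]
    - [0.0854, -0.0236, -0.0171, 0.002, 0, 0, 0]
    - [0.0854, -0.0236, -0.0171, 0.002, 0, 0, 0]
    - [0.0854, -0.0236, -0.0171, 0.002, 0, 0, 0]
    - [0.0854, -0.0236, -0.0171, 0.002, 0, 0, 0]
    - [0.0854, -0.0236, -0.0171, 0.002, 0, 0, 0]
    - [0.0854, -0.0236, -0.0171, 0.002, 0, 0, 0]
  newtons: 60

```text
clock: 1.18
tool_pos: [0.3842, 0.4328, 0.2174]
orientation: [180.0, 0.0, 155.1]
ft_force: [-0.2, -0.4, -0.5]
gripper_width: 1.003
grasp_force: 0.0
```

Request:
step_arm:
  targets:
    - [0.0854, -0.0236, -0.0171, 0.002, 0, 0, 0]
    - [0.0854, -0.0236, -0.0171, 0.002, 0, 0, 0]
    - [0.0854, -0.0236, -0.0171, 0.002, 0, 0, 0]
    - [0.0854, -0.0236, -0.0171, 0.002, 0, 0, 0]
    - [0.0854, -0.0236, -0.0171, 0.002, 0, 0, 0]
    - [0.0854, -0.0236, -0.0171, 0.002, 0, 0, 0]
    - [0.0854, -0.0236, -0.0171, 0.002, 0, 0, 0]
    - [0.0854, 0, 0, 0, 0, 0, 0]

```text
clock: 1.85
tool_pos: [0.485, 0.2519, 0.2031]
orientation: [-179.9, 0.1, 154.9]
ft_force: [-0.7, 1.4, 0.5]
gripper_width: 1.003
grasp_force: 0.0
```

```bash
cat >> h.py <<'E'
def look(f,qs):
    T=tool(); cv2.imwrite(f"pics/{f}.png",capture("wrist")); marks("wrist",qs,T)
    s=read_state(); print(s["clock"],s["tool_pos"].round(4),s["orientation"].round(2)); return T
def delta(T,p): print("tool delta",(T[:3,:3].T@(np.array(p)-T[:3,3])).round(4))
E
python3 - <<'E'
from h import *
T=look("w1",["knob","collar"]); delta(T,[.4835,.2545,.075])
E
```

```text
wrist knob 0.87 [0.483  0.2565 0.0974] [326. 188.]
wrist knob 0.7 [0.4631 0.4573 0.0778] [519.  72.]
wrist collar 0.65 [0.3391 0.0346 0.0348] [ 93. 141.]
wrist collar 0.56 [0.4843 0.2599 0.0543] [329. 176.]
2.0 [0.4832 0.2559 0.2034] [ 1.7997e+02 -2.0000e-02  1.5501e+02]
tool delta [0.0028 0.0019 0.1281]
```

View pics/w1.png

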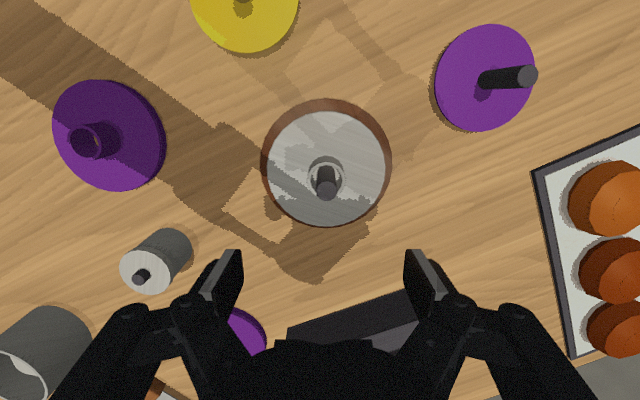

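The wrist picture shows the nested pair centred, with the rod's top at (326,188), on the fingers' mid-line. I go straight down onto the rod.

Request:
step_arm:
  targets:
    - [0.0854, 0, 0, 0.018, 0, 0, 0]
    - [0.0854, 0, 0, 0.02, 0, 0, 0]
    - [0.0854, 0, 0, 0.02, 0, 0, 0]
    - [0.0854, 0, 0, 0.02, 0, 0, 0]
    - [0.0854, 0, 0, 0.02, 0, 0, 0]
    - [0.0854, 0, 0, 0.015, 0, 0, 0]
    - [0.0854, 0, 0, 0.01, 0, 0, 0]
    - [0.0854, 0, 0, 0.005, 0, 0, 0]

```text
clock: 2.67
tool_pos: [0.4817, 0.2565, 0.0737]
orientation: [-179.9, -0.1, 155.2]
ft_force: [-0.3, 0.1, 0.8]
gripper_width: 0.999
grasp_force: 0.0
```

Request:
step_arm:
  targets:
    - [0.05, 0, 0, 0, 0, 0, 0]
    - [0.03, 0, 0, 0, 0, 0, 0]
    - [0.0, 0, 0, 0, 0, 0, 0]
    - [0.0, 0, 0, 0, 0, 0, 0]
    - [0.0, 0, 0, 0, 0, 0, 0]
    - [0.0, 0, 0, 0, 0, 0, 0]
    - [0.0, 0, 0, 0, 0, 0, 0]
    - [0.0, 0, 0, 0, 0, 0, 0]

```text
clock: 3.33
tool_pos: [0.4836, 0.2558, 0.0764]
orientation: [180.0, 0.0, 155.1]
ft_force: [-1.3, -2.6, 6.6]
gripper_width: 0.213
grasp_force: 58.5
```

Request:
step_arm:
  targets:
    - [0.0, 0, 0, -0.005, 0, 0, 0]
    - [0.0, 0, 0, -0.015, 0, 0, 0]
    - [0.0, 0, 0, -0.025, 0, 0, 0]
    - [0.0, 0, 0, -0.025, 0, 0, 0]
    - [0.0, 0, 0, -0.025, 0, 0, 0]
    - [0.0, 0, 0, -0.025, 0, 0, 0]
    - [0.0, 0, 0, -0.02, 0, 0, 0]
    - [0.0, 0, 0, 0, 0, 0, 0]

```text
clock: 4.0
tool_pos: [0.4854, 0.2571, 0.2197]
orientation: [179.7, 0.3, 155.1]
ft_force: [2.2, 0.2, -4.1]
gripper_width: 0.214
grasp_force: 59.2
```

Run:
```python
from h import *
T=look("w2",["knob","collar"]); delta(T,[.5505,-.264,T[2,3]])
print(read_state()["ft_force"],read_state()["moment"])
```

```text
wrist knob 0.86 [0.4859 0.2598 0.2412] [327. 272.]
wrist knob 0.86 [0.4655 0.4573 0.0777] [502.  78.]
wrist knob 0.64 [0.4963 0.0163 0.0363] [161. 253.]
wrist collar 0.89 [0.483  0.2627 0.199 ] [328. 228.]
wrist collar 0.59 [ 0.6691 -0.0103  0.0302] [215. 345.]
4.15 [0.482  0.2554 0.2134] [-1.7988e+02 -1.1000e-01  1.5508e+02]
tool delta [-0.2786 -0.4451 -0.0014]
[ 0.01597481  0.1327014  -5.51632198] [ 0.0401268  0.0161697 -0.0399183]
```

View pics/w2.png

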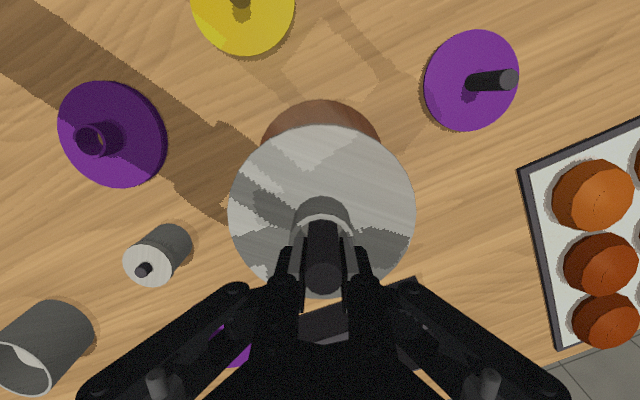

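Both lids are in hand, still nested, with the disc at (322,215) and the weight matching. I now move towards the tin, stopping where it shows beside the lids.

Request:
step_arm:
  targets:
    - [0.0, -0.012, -0.0105, 0, 0, 0, 0]
    - [0.0, -0.024, -0.021, 0, 0, 0, 0]
    - [0.0, -0.024, -0.021, 0, 0, 0, 0]
    - [0.0, -0.024, -0.021, 0, 0, 0, 0]
    - [0.0, -0.024, -0.021, 0, 0, 0, 0]
    - [0.0, -0.024, -0.021, 0, 0, 0, 0]
    - [0.0, -0.024, -0.021, 0, 0, 0, 0]
    - [0.0, -0.024, -0.021, 0, 0, 0, 0]

```text
clock: 4.82
tool_pos: [0.5785, 0.0357, 0.2116]
orientation: [-179.9, -0.3, 155.1]
ft_force: [-0.5, 0.2, -4.9]
gripper_width: 0.212
grasp_force: 59.1
```

Request:
step_arm:
  targets:
    - [0.0, -0.024, -0.021, 0, 0, 0, 0]
    - [0.0, -0.024, -0.021, 0, 0, 0, 0]
    - [0.0, -0.024, -0.021, 0, 0, 0, 0]
    - [0.0, -0.024, -0.021, 0, 0, 0, 0]
    - [0.0, -0.024, -0.021, 0, 0, 0, 0]
    - [0.0, -0.024, -0.021, 0, 0, 0, 0]
    - [0.0, -0.012, -0.0105, 0, 0, 0, 0]
    - [0.0, 0, 0, 0, 0, 0, 0]

```text
clock: 5.48
tool_pos: [0.6636, -0.1559, 0.2114]
orientation: [-179.9, -0.2, 154.9]
ft_force: [-0.8, 0.6, -4.6]
gripper_width: 0.212
grasp_force: 59.2
```

Request:
step_arm:
  targets:
    - [0.0, 0, 0, 0, 0, 0, 0]
    - [0.0, 0, 0, 0, 0, 0, 0]

```text
clock: 5.65
tool_pos: [0.6626, -0.1513, 0.2127]
orientation: [-180.0, -0.3, 155.1]
ft_force: [0.1, 0.7, -4.3]
gripper_width: 0.214
grasp_force: 59.2
```

Run:
```python
from h import *
T=look("w3",["tin_rim","knob","collar"])
capture("top"); marks("top",["tin_rim"]);capture("side"); marks("side",["tin_rim"])
for i in range(3): capture("top"); print(read_state()["tool_pos"])
```

```text
wrist tin_rim 0.77 [ 0.5498 -0.2583  0.092 ] [166. 129.]
wrist knob 0.59 [ 0.661  -0.1501  0.2335] [322. 268.]
wrist collar 0.88 [ 0.6615 -0.1433  0.1916] [332. 228.]
wrist collar 0.78 [ 0.6689 -0.0091  0.0327] [439. 126.]
5.85 [ 0.6636 -0.151   0.215 ] [ 1.7999e+02 -4.0000e-02  1.5517e+02]
side tin_rim 0.57 [ 0.5537 -0.2621  0.0882] [340. 112.]
[ 0.66407598 -0.1518096   0.21561123]
[ 0.66409325 -0.15196253  0.21557055]
[ 0.66404526 -0.15208485  0.21548215]
```

View pics/w3.png

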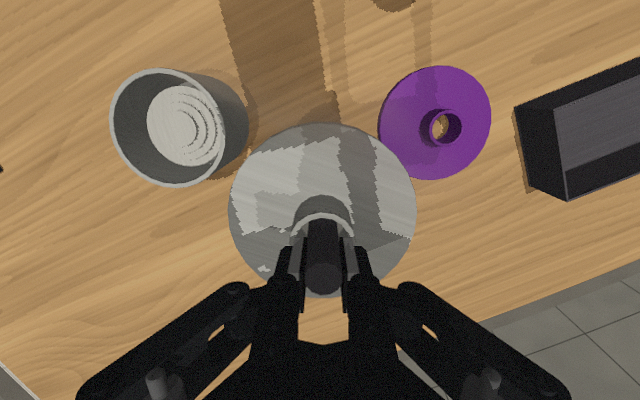

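Tin rim at about (166,127) and the held lid disc at (322,210). I refine the tin centre by fitting its rim circle in the pictures.

```bash
cat > fit.py <<'E'
from h import *
def fit(img,n,W,c,z,rs,rad=.012):
    i=camera_info(n); f=200/np.tan(np.radians(i["fovy"])/2); C=np.linalg.inv(W)
    K=np.array([[f,0,i["cx"]],[0,f,i["cy"]],[0,0,1]])
    g=cv2.GaussianBlur(cv2.cvtColor(img,6),(0,0),1.0).astype(np.float32)
    m=np.minimum(np.hypot(cv2.Sobel(g,5,1,0),cv2.Sobel(g,5,0,1)),120)
    t=np.linspace(0,2*np.pi,180)
    best=[]
    for dx in np.arange(-rad,rad+1e-6,.001):
        for dy in np.arange(-rad,rad+1e-6,.001):
            s=0
            for r in rs:
                P=np.c_[c[0]+dx+r*np.cos(t),c[1]+dy+r*np.sin(t),np.full(180,z)]
                q=cv2.projectPoints(P,cv2.Rodrigues(C[:3,:3])[0],C[:3,3],K,np.array([i["k1"],0,0,0]))[0].reshape(-1,1,2).astype(np.float32)
                s+=cv2.remap(m,q,None,1).mean()
            best.append((s,c[0]+dx,c[1]+dy))
    best.sort(reverse=True); print(n,z,np.round(best[0],4),np.round(np.mean(best[:5],0),4)); return best[0]
E
python3 - <<'E'
from fit import *
T=np.eye(4);T[:3,:3]=R.from_euler('xyz',[180,0,155.1],degrees=True).as_matrix();T[:3,3]=[.6639,-.1515,.2153]
c=(.5505,-.262)
ims={"top":"top0","side":"side0","wrist":"w3"}
for n in ims: fit(cv2.imread(f"pics/{ims[n]}.png"),n,w_from_c(n,T),c,.09,[.056,.051])
fit(cv2.imread("pics/w3.png"),"wrist",w_from_c("wrist",T),(.664,-.1515),.2153-.0385,[.067])
T[:3,3]=[.4832,.2558,.2034]
fit(cv2.imread("pics/w1.png"),"wrist",w_from_c("wrist",T),(.4832,.2558),.037,[.067])
E
```

```text
top 0.09 [198.3875   0.5485  -0.259 ] [196.094    0.5493  -0.259 ]
side 0.09 [207.0755   0.5495  -0.258 ] [206.8517   0.5505  -0.2584]
wrist 0.09 [178.362    0.5525  -0.262 ] [171.2391   0.5525  -0.2622]
wrist 0.17679999999999998 [48.9889  0.664  -0.1505] [47.3763  0.6626 -0.1505]
wrist 0.037 [115.7111   0.4812   0.2608] [108.6701   0.4816   0.261 ]
```

Request:
step_arm:
  targets:
    - [0.0, 0.0057, -0.0145, 0, 0, 0, 0]
    - [0.0, 0.0095, -0.0243, 0, 0, 0, 0]
    - [0.0, 0.0095, -0.0243, 0, 0, 0, 0]
    - [0.0, 0.0095, -0.0243, 0, 0, 0, 0]
    - [0.0, 0.0095, -0.0243, 0, 0, 0, 0]
    - [0.0, 0.0095, -0.0243, 0, 0, 0, 0]
    - [0.0, 0.004, -0.0095, 0, 0, 0, 0]
    - [0.0, 0, 0, 0, 0, 0, 0]

```text
clock: 6.87
tool_pos: [0.5487, -0.2622, 0.2155]
orientation: [-179.9, -0.0, 154.9]
ft_force: [1.1, 0.8, -4.6]
gripper_width: 0.212
grasp_force: 59.4
```

Request:
step_arm:
  targets:
    - [0.0, 0, 0, 0.008, 0, 0, 0]
    - [0.0, 0, 0, 0.01, 0, 0, 0]
    - [0.0, 0, 0, 0.01, 0, 0, 0]
    - [0.0, 0, 0, 0.01, 0, 0, 0]
    - [0.0, 0, 0, 0.007, 0, 0, 0]
    - [0.0, 0, 0, 0, 0, 0, 0]
    - [0.0, 0, 0, 0, 0, 0, 0]
    - [0.0, 0, 0, 0, 0, 0, 0]

```text
clock: 7.53
tool_pos: [0.5513, -0.2601, 0.1703]
orientation: [-180.0, 0.0, 155.1]
ft_force: [-0.0, 0.6, -4.1]
gripper_width: 0.214
grasp_force: 59.3
```

```bash
python3 - <<'E'
from fit import *
im={n:capture(n) for n in ("side","top")}; P=[]
for i in range(4): capture("side"); s=read_state(); P.append(s["tool_pos"])
p=np.mean(P,0); print(np.round(P,4),p,s["orientation"],s["ft_force"],s["clock"])
cv2.imwrite("pics/side1.png",im["side"][30:230,220:470])
for n in im: 
    fit(im[n],n,w_from_c(n),p,p[2]-.0385,[.067])
E
python3 -c "
import cv2;a=cv2.imread('pics/side1.png');cv2.imwrite('pics/side1b.png',cv2.resize(a,None,fx=3,fy=3))"
```

```text
[[ 0.5515 -0.2604  0.1711]
 [ 0.5514 -0.2604  0.1711]
 [ 0.5513 -0.2604  0.1711]
 [ 0.5512 -0.2604  0.1709]] [ 0.55134441 -0.26039812  0.17106706] [-1.79997027e+02  6.03026522e-02  1.55084996e+02] [ 0.18714104 -0.38734661 -4.16138418] 7.8333
side 0.1325670551982782 [84.3419  0.5493 -0.2544] [84.088   0.5497 -0.2546]
top 0.1325670551982782 [62.476   0.5483 -0.2604] [62.0319  0.5487 -0.2606]
```

View pics/side1b.png

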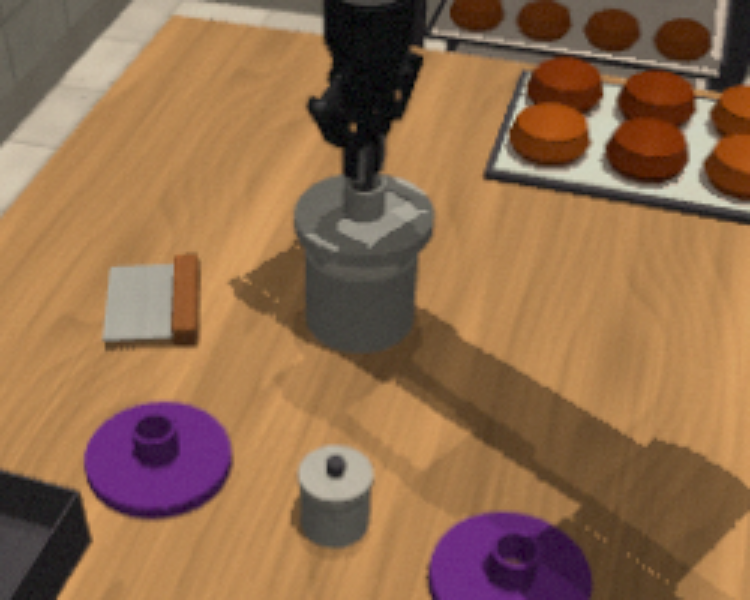

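Seen from the side, the lid sits centred over the tin (364 against 360 px). I lower it gently.

Request:
step_arm:
  targets:
    - [0.0, 0, 0, 0.004, 0, 0, 0]
    - [0.0, 0, 0, 0.004, 0, 0, 0]
    - [0.0, 0, 0, 0.004, 0, 0, 0]
    - [0.0, 0, 0, 0.004, 0, 0, 0]
    - [0.0, 0, 0, 0.003, 0, 0, 0]
    - [0.0, 0, 0, 0.003, 0, 0, 0]
    - [0.0, 0, 0, 0.002, 0, 0, 0]
    - [0.0, 0, 0, 0, 0, 0, 0]

```text
clock: 8.5
tool_pos: [0.5505, -0.26, 0.1455]
orientation: [180.0, -0.1, 155.1]
ft_force: [-1.1, 1.1, -5.0]
gripper_width: 0.209
grasp_force: 59.4
```

Request:
step_arm:
  targets:
    - [0.0, 0, 0, 0.001, 0, 0, 0]
    - [0.0, 0, 0, 0.001, 0, 0, 0]
    - [0.0, 0, 0, 0.001, 0, 0, 0]
    - [0.0, 0, 0, 0, 0, 0, 0]

```text
clock: 8.83
tool_pos: [0.5508, -0.2601, 0.1432]
orientation: [180.0, -0.0, 155.1]
ft_force: [-0.0, -0.2, -3.9]
gripper_width: 0.211
grasp_force: 59.4
```

No contact, so the plug is in the mouth. I continue down to seating.

Request:
step_arm:
  targets:
    - [0.0, 0, 0, 0.001, 0, 0, 0]
    - [0.0, 0, 0, 0.001, 0, 0, 0]
    - [0.0, 0, 0, 0.001, 0, 0, 0]
    - [0.0, 0, 0, 0.001, 0, 0, 0]
    - [0.0, 0, 0, 0.001, 0, 0, 0]
    - [0.0, 0, 0, 0, 0, 0, 0]
    - [0.0, 0, 0, 0, 0, 0, 0]

```text
clock: 9.42
tool_pos: [0.5508, -0.2601, 0.1381]
orientation: [-180.0, -0.0, 155.1]
ft_force: [0.1, -1.0, -4.8]
gripper_width: 0.209
grasp_force: 59.4
```

Request:
step_arm:
  targets:
    - [0.0, 0, 0, 0.001, 0, 0, 0]
    - [0.0, 0, 0, 0, 0, 0, 0]
    - [0.0, 0, 0, 0, 0, 0, 0]

```text
clock: 9.67
tool_pos: [0.551, -0.2603, 0.1375]
orientation: [-180.0, 0.0, 155.1]
ft_force: [-0.4, 0.7, -4.3]
gripper_width: 0.212
grasp_force: 59.5
```

Request:
step_arm:
  targets:
    - [0.0, 0, 0, 0.001, 0, 0, 0]
    - [0.0, 0, 0, 0, 0, 0, 0]
    - [0.0, 0, 0, 0, 0, 0, 0]

```text
clock: 9.92
tool_pos: [0.551, -0.2604, 0.1373]
orientation: [-180.0, 0.0, 155.1]
ft_force: [-3.1, 0.3, 3.7]
gripper_width: 0.213
grasp_force: 60.4
```

Request:
step_arm:
  targets:
    - [0.0, 0, 0, 0.0007, 0, 0, 0]
    - [0.0, 0, 0, 0, 0, 0, 0]
    - [0.0, 0, 0, 0, 0, 0, 0]

```text
clock: 10.17
tool_pos: [0.551, -0.2604, 0.1374]
orientation: [-180.0, 0.1, 155.1]
ft_force: [-5.4, 1.4, 8.4]
gripper_width: 0.209
grasp_force: 60.7
```

Firm contact at TCP z 0.137, close to the 0.1365 predicted and level, so the inner lid is home. I release and look.

Request:
step_arm:
  targets:
    - [0.0, 0, 0, -0.0007, 0, 0, 0]
    - [0.0, 0, 0, 0, 0, 0, 0]
    - [0.03, 0, 0, 0, 0, 0, 0]
    - [0.045, 0, 0, 0, 0, 0, 0]
    - [0.06, 0, 0, 0, 0, 0, 0]
    - [0.0854, 0, 0, 0, 0, 0, 0]
    - [0.0854, 0, 0, 0, 0, 0, 0]
    - [0.0854, 0, 0, 0, 0, 0, 0]

```text
clock: 10.83
tool_pos: [0.551, -0.2601, 0.1361]
orientation: [180.0, -0.0, 155.1]
ft_force: [0.8, 0.1, 0.4]
gripper_width: 0.995
grasp_force: 0.0
```

Run:
```python
from fit import *
T=look("w4",["knob","collar","tin_rim"])
n="side";im=capture(n);cv2.imwrite("pics/side2.png",cv2.resize(im[50:180,270:420],None,fx=4,fy=4))
marks(n,["knob","collar"]); s=read_state(); print(s["ft_force"],s["gripper_width"])
```

```text
wrist knob 0.89 [ 0.5477 -0.2568  0.1561] [325. 263.]
wrist collar 0.96 [ 0.6689 -0.0072  0.0306] [608. 193.]
wrist collar 0.79 [ 0.5462 -0.2572  0.1154] [323. 226.]
11.0333 [ 0.5509 -0.2601  0.1362] [180.    -0.   155.09]
side knob 0.97 [0.4639 0.4509 0.0795] [278. 365.]
side knob 0.88 [0.2853 0.255  0.0766] [400. 295.]
side knob 0.52 [ 0.5529 -0.2619  0.1549] [340.  92.]
side collar 0.96 [0.3397 0.0362 0.0301] [391. 218.]
side collar 0.85 [ 0.6721 -0.0053  0.0317] [271. 177.]
side collar 0.58 [ 0.5528 -0.2618  0.1133] [340. 105.]
[ 0.26196739 -0.3615006   0.00828562] 0.9970390345245579
```

View pics/w4.png

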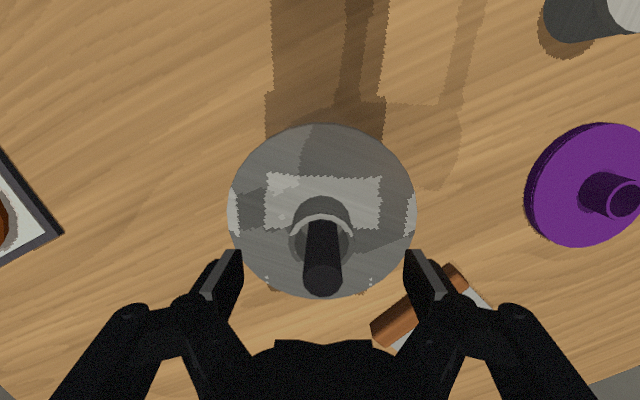

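View pics/side2.png

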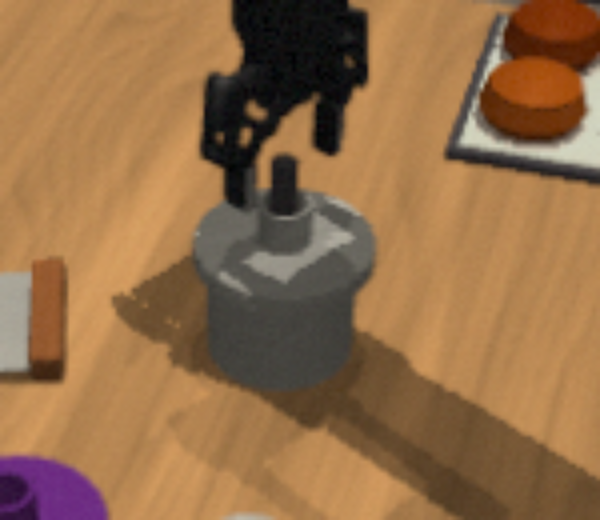

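The lids are home: the knob reads z≈0.155 and is concentric with the collar at (322,226). Now I go down around the collar and grip it.

Request:
step_arm:
  targets:
    - [0.0854, 0, 0, 0.006, 0, 0, 0]
    - [0.0854, 0, 0, 0.007, 0, 0, 0]
    - [0.0854, 0, 0, 0.007, 0, 0, 0]
    - [0.0854, 0, 0, 0.007, 0, 0, 0]
    - [0.0854, 0, 0, 0.006, 0, 0, 0]
    - [0.0854, 0, 0, 0.003, 0, 0, 0]
    - [0.0854, 0, 0, 0, 0, 0, 0]
    - [0.0854, 0, 0, 0, 0, 0, 0]

```text
clock: 11.85
tool_pos: [0.5507, -0.2601, 0.0999]
orientation: [180.0, -0.0, 155.1]
ft_force: [0.8, 0.6, 0.1]
gripper_width: 0.998
grasp_force: 0.0
```

Request:
step_arm:
  targets:
    - [0.065, 0, 0, 0, 0, 0, 0]
    - [0.055, 0, 0, 0, 0, 0, 0]
    - [0.048, 0, 0, 0, 0, 0, 0]
    - [0.042, 0, 0, 0, 0, 0, 0]
    - [0.03, 0, 0, 0, 0, 0, 0]
    - [0.03, 0, 0, 0, 0, 0, 0]
    - [0.03, 0, 0, 0, 0, 0, 0]
    - [0.03, 0, 0, 0, 0, 0, 0]
  newtons: 50

```text
clock: 12.52
tool_pos: [0.5513, -0.2605, 0.101]
orientation: [-180.0, 0.1, 155.1]
ft_force: [-1.9, -1.1, 5.2]
gripper_width: 0.443
grasp_force: 51.3
```

Gripped at about 38 mm, which is the collar. I lift slowly and straight up.

Request:
step_arm:
  targets:
    - [0.03, 0, 0, -0.002, 0, 0, 0]
    - [0.03, 0, 0, -0.003, 0, 0, 0]
    - [0.03, 0, 0, -0.005, 0, 0, 0]
    - [0.03, 0, 0, -0.006, 0, 0, 0]
    - [0.03, 0, 0, -0.006, 0, 0, 0]
    - [0.03, 0, 0, -0.006, 0, 0, 0]
    - [0.03, 0, 0, -0.006, 0, 0, 0]
    - [0.03, 0, 0, -0.006, 0, 0, 0]

```text
clock: 13.18
tool_pos: [0.551, -0.2602, 0.1412]
orientation: [-180.0, 0.0, 155.1]
ft_force: [0.4, 0.3, -3.8]
gripper_width: 0.445
grasp_force: 50.6
```

Request:
step_arm:
  targets:
    - [0.03, 0, 0, -0.01, 0, 0, 0]
    - [0.03, 0, 0, -0.012, 0, 0, 0]
    - [0.03, 0, 0, -0.015, 0, 0, 0]
    - [0.03, 0, 0, -0.015, 0, 0, 0]
    - [0.03, 0, 0, -0.014, 0, 0, 0]
    - [0.03, 0, 0, -0.01, 0, 0, 0]
    - [0.03, 0, 0, -0.004, 0, 0, 0]
    - [0.03, 0, 0, 0, 0, 0, 0]

```text
clock: 13.85
tool_pos: [0.5517, -0.2606, 0.2222]
orientation: [-180.0, 0.2, 155.1]
ft_force: [0.4, 0.3, -3.3]
gripper_width: 0.45
grasp_force: 50.7
```

Request:
step_arm:
  targets:
    - [0.03, 0, 0, 0, 0, 0, 0]
    - [0.03, 0, 0, 0, 0, 0, 0]
    - [0.03, 0, 0, 0, 0, 0, 0]
    - [0.03, 0, 0, 0, 0, 0, 0]
    - [0.03, 0, 0, 0, 0, 0, 0]

```text
clock: 14.27
tool_pos: [0.5505, -0.2599, 0.2194]
orientation: [180.0, -0.1, 155.1]
ft_force: [-0.3, 1.2, -2.0]
gripper_width: 0.448
grasp_force: 50.7
```

Run:
```python
from h import *
n="side";im=capture(n);cv2.imwrite("pics/side3.png",cv2.resize(im[20:180,250:430],None,fx=3.5,fy=3.5))
marks(n,["knob","collar"]); s=read_state(); print(s["ft_force"],s["gripper_width"],s["dq"].round(2),s["clock"])
```

```text
side knob 0.88 [0.2851 0.2549 0.0801] [401. 294.]
side knob 0.84 [ 0.5512 -0.2597  0.1513] [341.  94.]
side knob 0.75 [0.467  0.4534 0.0755] [276. 366.]
side collar 0.77 [0.3402 0.0379 0.0331] [390. 218.]
side collar 0.64 [ 0.6721 -0.0086  0.0347] [271. 176.]
side collar 0.61 [ 0.551  -0.259   0.2299] [342.  69.]
[ 0.212409    0.27918766 -3.39408104] 0.4496212662897401 [ 0.11 -0.05 -0.17  0.08 -0.06  0.03] 14.4167
```

View pics/side3.png

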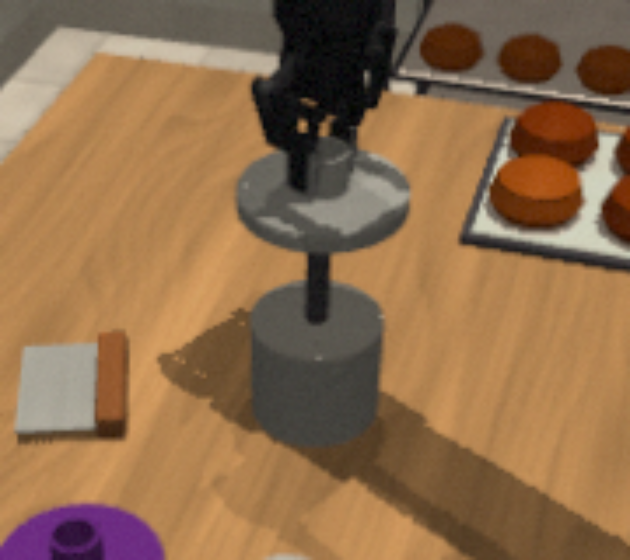

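The outer lid is held level, clear of the knob, at crop (322,200). The inner lid is still flush in the tin at (317,320). I hand the job in.

```bash
python3 -c "
from workcell import *
print(sign_off())"
```

```text
the job is handed in; nothing more can be done
None
```

The job is handed in at about 14.4 s on the clock: the inner lid is home in the tin, and the gripper holds the outer lid level about 12 cm above it, clear of the knob; the sign-off returned no verdict.

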